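# Turn over a damper cover and hold it over the bore

## Task

The damper tube clamped in the blue vise is waiting for its cover: take the cover off the wooden block, turn it over so that its round boss points down (the green slotted rest can hold it on edge while you change your grip), and carry it over the clutter to the vise. Finish holding it in the gripper, still and level, the boss about 8 mm above the tube's bore and centred on it, the cover's length in line with the two lugs. Never touch the vise or tube with the cover, do not let go at the end, and leave the other things on the bench where they stand.

Things in the scene. Friction and masses are not known exactly. Their poses are not given: they have to be found in the camera images.
- cover: flat aluminium plate 90 (its x) by 56 (its y) by 8 mm, about 0.13 kg, one face red, on the other a central boss 30 mm wide, 5 mm high. Origin: centre of the red face; z points from there to the boss side (plate z 0-8, boss 8-13 mm). Starts flat, boss up; must end with z straight down. Same after a half turn about z. Grip the long edges (y = +-28 mm): they are free on the block and in the rest
- boss (a point): centre of the boss's flat end face, 13 mm from the cover's origin along the cover's z
- block: fixed wooden support, black rubber top, 70 (its x) by 34 (its y) by 40 mm high; the cover starts centred on it with the same heading, its long edges overhanging 11 mm each side. Origin: centre of its underside, z up
- rest: fixed green rest 90 (x) by 42 (y) by 38 mm high; origin: centre of its underside, z up. A slot 11.2 mm wide (in x) runs along y through both sides: floor 12 mm up, straight to 30 mm, 45-degree flared mouth to 38 mm. The cover stands in it on a short edge, faces to the rest's +x and -x, centre 57 mm above the bench, long edges 7 mm proud of both sides; it may lean up to 10 degrees
- slot (a point): middle of the slot's floor, 12 mm above the rest's underside
- vise: fixed blue vise (base 170 x 100 mm, jaws to 83 mm high) clamping an upright aluminium damper tube, 46 mm outside, 34 mm inside, its mouth 115 mm above the bench; two lugs level with the mouth, 30 mm wide in y, reach 45 mm from the tube's axis along the vise's +x and -x. Origin: on the bench below the tube's axis, z up. Screw handle low, on the -x side
- bore (a point): centre of the damper body's mouth, 115 mm above the vise's origin; the boss must hover about 8 mm above this point
- tin: bystander: loose upright round tin with a red cap, 52 mm diameter, 155 mm high, origin at the centre of its underside
- spring: bystander: loose upright yellow coil spring, 52 mm diameter, 120 mm high, origin at the centre of its underside
- socket_big: bystander: loose steel socket, 40 mm diameter, 55 mm high, origin at the centre of its underside
- socket_mid: bystander: loose steel socket, 32 mm diameter, 50 mm high, origin at the centre of its underside
- threadlock: bystander: loose small red bottle with a white cap, 34 mm diameter, 100 mm high, origin at the centre of its underside
- tub: bystander: loose open white tub, 84 mm diameter, 60 mm high, origin at the centre of its underside
- cap: bystander: loose red cap, 40 mm diameter, 28 mm high, origin at the centre of its underside
Mind the look-alikes: they are no part of the job. What is shaped like the vise but orange is not meant.

How it is judged:
By the outcome, as a careful person would: the job done as asked, in the order asked, and still so for the second after the job is handed in, while the arm keeps its last pose, push and grip.
It also fails if it takes over 72 s, if anything falls off the work surface, if the arm or the gripper's body presses on something with over 40 N, if the wrist force passes 120 N, or if a joint passes its speed limit or range.

## Robot

A 6-joint arm with a two-finger parallel gripper is mounted at the origin on the work surface. World frame = base frame: x ahead of the robot, y to its left, z up, the work surface at z = 0. Lengths are in mm, angles in degrees, forces in N, time in s.
With the tool pointing down it reaches from about 300 to 850 mm from the base axis. Payload 4.2 kg.
Tool frame: the origin (TCP) lies between the finger pads; the fingertips stand ahead of it and the grasp point (between the pads) lies 3 mm ahead of it (nose_length is the z of the fingertips in the tool frame, in mm); z points along the fingers, y is the line along which they close (so a half turn about z gives the same grasp; the last joint's range is limited). The gripper opens to 91 mm and grips with 3 to 60 N. Pads are 32 mm wide; open, the fingers measure 118 mm over their backs; the gripper's body (76 mm by 178 mm) begins 60 mm behind the grasp point.
Start: joints at [-67.265, 18.312, 89.639, -0, 72.044, -1.146], TCP at [232.786, -525.789, 215.576] pointing down, gripper open.
Joint ranges: [-177.97, 177.97], [-48.28, 115.42], [12.27, 149.76], [-77.06, 257.06], [2.81, 150.46], [-146.56, 146.56]. Speed limits (degrees/s): [147.25, 147.25, 180, 180, 180, 180].

## Interface

Orientations are given as [roll, pitch, yaw] about the fixed x, y, z axes, in that order (R = Rz(yaw) Ry(pitch) Rx(roll)).
In Python, from workcell import state, grab_frame, camera_params, job_done, nose_length gives the robot as it stands.
- The arm moves only by the tool step_arm, never from a script. Its argument "plan" is a list that holds one entry, the list of rows, each a list of 5 numbers: the shift along the tool's x, y, z in cm, then the turn about the tool's z in rad, then the opening, from 0 (shut) to 1 (fully open). In form: [[[x, y, z, turn, gripper], ...]]. A call has 1 to 20 rows; each row is the pose to reach, as a shift and turn from the pose commanded when the call began, along the tool's axes at that moment; what a row does not reach only later rows make up. A row lasts 1/8 s, in which the tool goes at most 62.5 mm and 10.7 degrees, less where a joint would pass 70% of its speed; a pose out of reach is approached as far as the arm can. A call with a gripper value outside its range is refused whole. The fingers move at their own pace and stop on an object; "newtons" is the grip in N (left out, the last holds). Time passes only in rows, so rows that repeat a pose let the fingers close. It gives the time, the measured TCP pose, the force, the opening and the grip force at its end, in the units of the state.
- state(): the state, without advancing time (a new reading comes with each control period).
- grab_frame(name): name is "scene" or "top" or "wrist"; returns the picture (480x640x3 uint8, blue, green, red); there is no depth.
- camera_params(name): a dict with "camera_matrix" (3x3 intrinsics, pixels), "k1" (the pictures are not rectified: a ray, as slopes to the right and down, at radius r is drawn at 1 + k1 r^2 times it, then the intrinsics apply), "R" (3x3) and "t" (3): a world point X has camera coordinates R X + t; the wrist camera has in their place "mount" (4x4, takes a point from camera to tool coordinates, whose origin is the TCP and whose axes are the flange's). Camera axes: x right, y down, z forward; pixel columns grow to the right and rows downward; lengths in mm; the calibration is good to about 2 mm. A picture is of the moment at which its call begins: read the wrist's pose just before it. camera_params takes no time and is no camera call.
- job_done(): hands the job in; it is judged then, once.
The state is a dict: "time_s": time; "qpos": joint angles; "qvel": joint speeds; "effort": joint torques, N m; "ee_pos": TCP position; "ee_rot": TCP orientation; "force": force on the tool from outside, world axes, zero at the start; "torque": the same for the moment, N m; "gripper_width": finger opening in mm; "gripper_force": force on a finger pad.
Only numpy, scipy, OpenCV 4.12 (cv2) and the standard library are available. Lean on these libraries where they do the work, as an engineer would, in place of code of your own. Each camera call takes 0.05 s, during which the arm holds its last target. There are 200 camera calls.

## Working session

There is one attempt and no reset: what is moved stays moved. The work goes in short steps, Python scripts to look and compute and a tool call to move; the robot and the scene stay as the last step left them, time stands still between calls to the robot, and variables do not carry over. Pictures are saved under pics/ and viewed, at most 10 in all, crops included, and the job is handed in when it is done.

Besides the shell and the picture viewer there is one more tool, called after "Call:" as a command line: name --argument value ..., lists and objects as JSON in quotes. step_arm: Moves the arm, as the interface text tells. Its arguments: {"type":"object","properties":{"plan":{"type":"array","items":{"type":"array","items":{"type":"array","items":{"type":"number"}}}},"newtons":{"type":"number"}},"required":["plan"]}

```bash
mkdir -p pics; python3 - <<'E'
from workcell import *
import cv2,numpy as np
print(state(),nose_length)
for n in("scene","top"):
    f=grab_frame(n);cv2.imwrite(f"pics/{n}0.png",f)
    p=camera_params(n);print(n,p)
print(camera_params("wrist"))
E
```

```text
{'time_s': 0.0, 'qpos': array([-6.72640636e+01,  1.83528735e+01,  8.97065986e+01, -1.58709615e-03,
        7.20442303e+01, -1.14539059e+00]), 'qvel': array([ 0.07414966,  0.06306405,  0.03188551,  0.00434964, -0.06323184,
        0.07195556]), 'effort': array([ 3.08238350e-04, -4.12452722e+01, -2.31975639e+01,  7.30394572e-02,
        4.59035242e-02, -1.25845859e-04]), 'ee_pos': array([ 232.58692526, -525.30622668,  214.70662773]), 'ee_rot': array([-1.79896288e+02, -5.64349960e-04,  2.38818172e+01]), 'force': array([ 0.3051746 , -0.20392379,  0.54125489]), 'torque': array([-0.05252834,  0.00989324, -0.04372709]), 'gripper_force': 0.0, 'gripper_width': 91.16776507953428} 22.0
scene {'camera_matrix': array([[572.16932665,   0.        , 318.61362229],
       [  0.        , 572.16932665, 242.87732511],
       [  0.        ,   0.        ,   1.        ]]), 'k1': 0.028142450972049673, 'R': array([[ 0.49383776,  0.86939933,  0.01640314],
       [ 0.62161592, -0.339775  , -0.70579501],
       [-0.60804433,  0.35874468, -0.7082262 ]]), 't': array([-232.92199466, -264.89485632, 1595.68187343])}
[... 267 characters left out ...]
-0.97374115, -0.03469126, -0.22499932],
       [ 0.22496689,  0.00488608, -0.97435416]]), 't': array([  -7.64742558,  502.47472331, 1003.0654083 ])}
{'camera_matrix': array([[341.13782606,   0.        , 317.57580466],
       [  0.        , 341.13782606, 245.32856572],
       [  0.        ,   0.        ,   1.        ]]), 'k1': -0.02341511427582374, 'mount': array([[-1.35605190e-04, -9.62440257e-01, -2.71493525e-01,
         7.67919131e+01],
       [ 9.99999830e-01, -2.84673855e-04,  5.09685861e-04,
        -3.99907198e-01],
       [-5.67829300e-04, -2.71493409e-01,  9.62440131e-01,
        -1.68626003e+02],
       [ 0.00000000e+00,  0.00000000e+00,  0.00000000e+00,
         1.00000000e+00]])}
```

View pics/scene0.png

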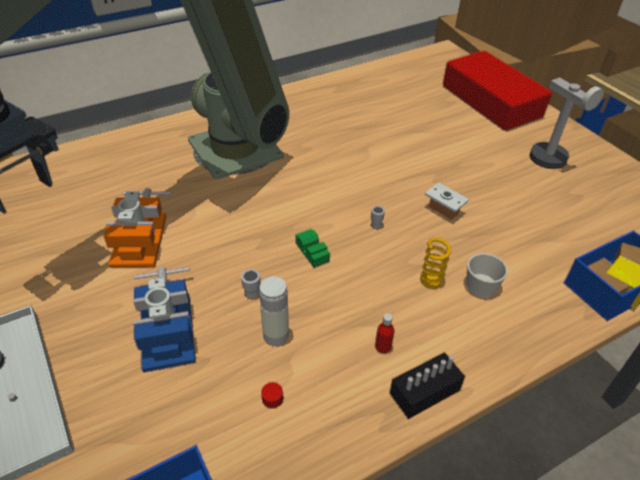

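View pics/top0.png

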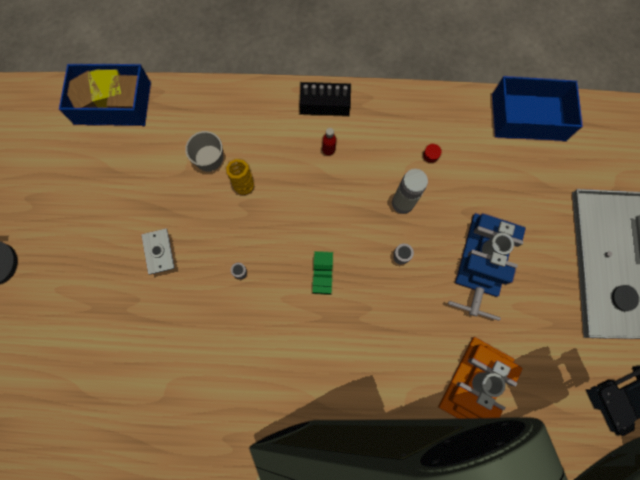

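The top view shows the cover on its block at about (157,251), with the block under it. The green rest is at (323,272). The blue vise is at (490,258) with its tube mouth at (502,243), and the scene view has the cover at (446,197).

Things that could be mistaken for a target (top view):
- **Vise:** the orange vise at (485,382) is the look-alike; I choose the blue one at (490,258).
- **Cover:** the grey plate on the right tray at (625,270) is not it; I choose the plate with a boss at (157,251).
- **Rest:** only one green object, at (323,272).

```bash
cat > h.py <<'E'
import cv2,numpy as np
from workcell import *
from scipy.spatial.transform import Rotation as Ro
def cam(n,st=None):
    p=camera_params(n);K=p["camera_matrix"]
    if n=="wrist":
        st=st or state();T=np.eye(4);T[:3,:3]=Ro.from_euler("xyz",st["ee_rot"],degrees=True).as_matrix();T[:3,3]=st["ee_pos"]
        W=T@p["mount"];return K,p["k1"],W[:3,:3],W[:3,3]
    R=p["R"];return K,p["k1"],R.T,-R.T@p["t"]
def ray(c,uv):
    K,k1,R,o=c
    d=(np.atleast_2d(uv).astype(float)-K[:2,2])/[K[0,0],K[1,1]];s=d.copy()
    for _ in range(20): s=d/(1+k1*(s**2).sum(1,keepdims=True))
    return o,np.c_[s,np.ones(len(s))]@R.T
def onz(c,uv,z):
    o,d=ray(c,uv);return o+d*((z-o[2])/d[:,2])[:,None]
def proj(c,X):
    K,k1,R,o=c;q=(np.atleast_2d(X)-o)@R;s=q[:,:2]/q[:,2:];s=s*(1+k1*(s**2).sum(1,keepdims=True))
    return s*[K[0,0],K[1,1]]+K[:2,2]
def big(m,box=None):
    if box: z=np.zeros_like(m);x0,y0,x1,y1=box;z[y0:y1,x0:x1]=m[y0:y1,x0:x1];m=z
    c=max(cv2.findContours(m,cv2.RETR_EXTERNAL,cv2.CHAIN_APPROX_NONE)[0],key=cv2.contourArea);return c[:,0,:]
def rect(P):
    r=cv2.minAreaRect(P[:,:2].astype(np.float32));b=cv2.boxPoints(r);e=[b[1]-b[0],b[2]-b[1]]
    e.sort(key=np.linalg.norm);return np.round(r[0],1),np.round([np.linalg.norm(x) for x in e],1),round(np.degrees(np.arctan2(e[1][1],e[1][0]))%180,1)
def say(*a):print(*[np.round(x,1).tolist() if isinstance(x,np.ndarray) else x for x in a])
E
python3 - <<'E'
from h import *
t=cv2.imread("pics/top0.png");c=cam("top")
h=cv2.cvtColor(t,cv2.COLOR_BGR2HSV)
m=cv2.inRange(h,(0,0,110),(179,60,255));k=big(m,(130,220,190,285));say("cover",*rect(onz(c,k,48)),cv2.boundingRect(k))
g=cv2.inRange(h,(45,120,30),(85,255,255));k=big(g);say("rest all@38",*rect(onz(c,k,38)))
gb=cv2.inRange(h,(45,120,90),(85,255,255));cs=cv2.findContours(gb,cv2.RETR_EXTERNAL,cv2.CHAIN_APPROX_NONE)[0]
for k in cs:
    if cv2.contourArea(k)>30: say(" gpart",*rect(onz(c,k[:,0,:],38)))
for n,uv,z in [("tube",(502,243),115),("tin",(414,181),155),("spring",(238,168),120),("sockbig",(403,253),55),("sockmid",(239,270),50),("thread",(329,134),100),("tub",(205,147),60),("orange",(494,384),115)]:
    say(n,onz(c,[uv],z)[0])
im=np.hstack([cv2.resize(t[200:320,110:250],None,fx=2.8,fy=2.8,interpolation=2),cv2.resize(t[200:320,440:580],None,fx=2.8,fy=2.8,interpolation=2)])
im2=cv2.resize(t[230:310,280:420],None,fx=2.8,fy=2.8,interpolation=2)
pad=np.zeros((im2.shape[0],im.shape[1],3),np.uint8);pad[:,:im2.shape[1]]=im2
cv2.imwrite("pics/crop1.png",np.vstack([im,pad]))
E
```

```text
cover [483.5, 349.3] [56.29999923706055, 90.0999984741211] 15.8 (142, 229, 32, 45)
rest all@38 [451.4, -8.0] [39.5, 89.80000305175781] 179.6
 gpart [424.9, -7.8] [32.099998474121094, 38.400001525878906] 91.6
 gpart [450.8, -8.1] [6.5, 36.29999923706055] 92.0
 gpart [481.4, -8.3] [28.5, 38.79999923706055] 92.0
tube [510.2, -370.4, 115.0]
tin [621.0, -183.2, 155.0]
spring [649.7, 175.1, 120.0]
sockbig [495.7, -177.8, 55.0]
sockmid [447.6, 168.9, 50.0]
thread [742.7, -11.9, 100.0]
tub [721.4, 263.4, 60.0]
orange [231.0, -343.2, 115.0]
```

View pics/crop1.png

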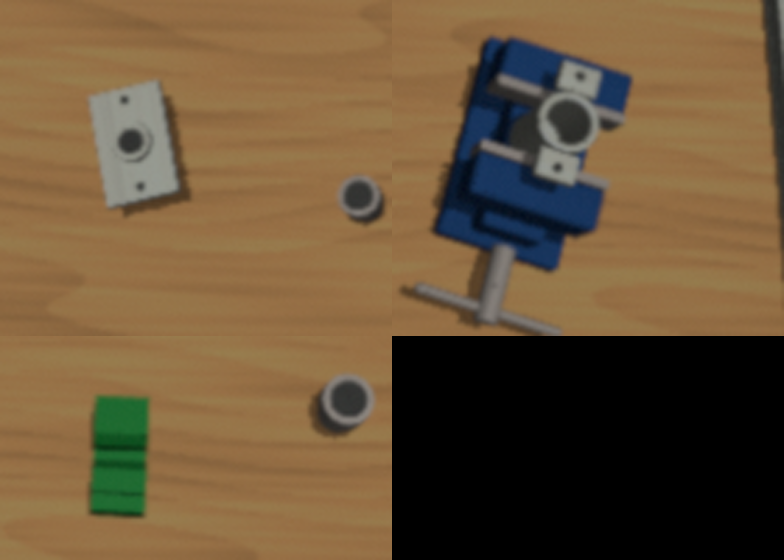

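The crop confirms the choices: the cover's boss and two holes at (130,140), the blue vise's tube at (568,122) with lugs at (580,77) and (556,165), and the green slotted rest at (120,455). Next I move over the vise for a close look on the way.

Call:
step_arm --plan '[[[30.7,-3.4,-8.4,0.417,1],[30.7,-3.4,-8.4,0.417,1],[30.7,-3.4,-8.4,0.417,1],[30.7,-3.4,-8.4,0.417,1],[30.7,-3.4,-8.4,0.417,1],[30.7,-3.4,-8.4,0.417,1],[30.7,-3.4,-8.4,0.417,1],[30.7,-3.4,-8.4,0.417,1],[30.7,-3.4,-8.4,0.417,1]]]' --newtons 3

```text
time_s: 1.23
ee_pos: [498.3, -371.3, 299.2]
ee_rot: [-180.0, 0.1, -0.1]
force: [-0.7, 0.0, -0.1]
gripper_width: 91.0
gripper_force: 0.0
```

```bash
python3 - <<'E'
from h import *
s=state();f=grab_frame("wrist");cv2.imwrite("pics/w1.png",f);np.save("w1.npy",[*s["ee_pos"],*s["ee_rot"]]);say(s["ee_pos"],s["ee_rot"],s["time_s"],s["force"])
c=cam("wrist",s);say(proj(c,[[510,-370,115]]))
E
```

```text
[498.3, -371.3, 299.2] [-180.0, 0.1, -0.1] 1.225 [-0.7, 0.0, -0.1]
[[316.6, 213.4]]
```

View pics/w1.png

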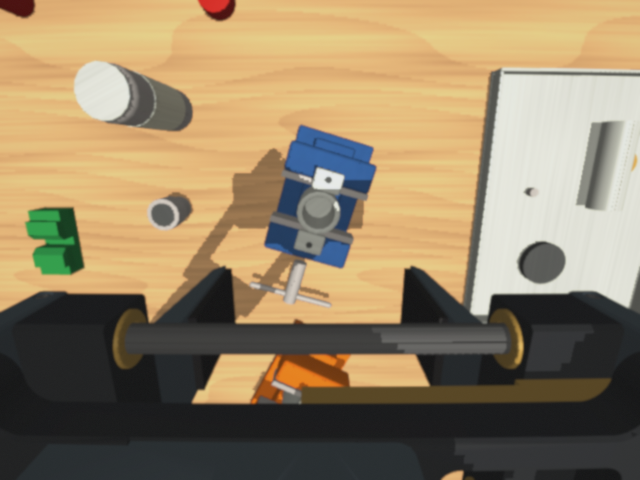

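The wrist view shows the vise tube at about (319,211), with lug holes at (329,180) and (309,245), and the rest at (55,240).

```bash
python3 - <<'E'
from h import *
f=cv2.imread("pics/w1.png");v=np.load("w1.npy");c=cam("wrist",dict(ee_pos=v[:3],ee_rot=v[3:]))
g=cv2.cvtColor(f,cv2.COLOR_BGR2GRAY);h=cv2.cvtColor(f,cv2.COLOR_BGR2HSV)
def dark(x,y,r=6):
    p=g[y-r:y+r+1,x-r:x+r+1].astype(float);w=np.clip(p.mean()-p.std()-p,0,None);yy,xx=np.mgrid[-r:r+1,-r:r+1];return x+(w*xx).sum()/w.sum(),y+(w*yy).sum()/w.sum()
a,b=dark(328,180,5),dark(309,245,5);P=onz(c,[a,b],115);d=P[0]-P[1];say("lugs",np.array([a,b]),P,P.mean(0),"yaw",round(np.degrees(np.arctan2(d[1],d[0])),1),np.linalg.norm(d))
roi=g[180:245,285:355];ci=cv2.HoughCircles(cv2.resize(roi,None,fx=4,fy=4,interpolation=2),cv2.HOUGH_GRADIENT,1,40,param1=120,param2=20,minRadius=50,maxRadius=110)
if ci is not None:
    for q in ci[0][:4]:
        u=np.array([285+(q[0]+.5)/4-.5,180+(q[1]+.5)/4-.5]);say(u,q[2]/4,onz(c,[u],115)[0])
gr=cv2.inRange(h,(45,100,30),(85,255,255));say("rest",*rect(onz(c,big(gr),38)))
t=cv2.imread("pics/top0.png");ct=cam("top");P=onz(ct,[[507.1,227.5],[498.6,258.9]],115);say("top lugs",P,P.mean(0))
E
```

```text
lugs [[328.1, 179.4], [308.6, 244.6]] [[545.1, -381.8, 115.0], [476.1, -361.3, 115.0]] [510.6, -371.6, 115.0] yaw -16.5 71.9913377423409
rest [458.5, -21.5] [66.4000015258789, 89.30000305175781] 179.4
top lugs [[543.4, -382.8, 115.0], [476.9, -361.7, 115.0]] [510.1, -372.3, 115.0]
```

Call:
step_arm --plan '[[[-4.0,-36.3,4,0,1],[-4.0,-36.3,4,0,1],[-4.0,-36.3,4,0,1],[-4.0,-36.3,4,0,1],[-4.0,-36.3,4,0,1],[-4.0,-36.3,4,0,1],[-4.0,-36.3,4,0,1],[-4.0,-36.3,4,0,1]]]'

```text
time_s: 2.28
ee_pos: [459.9, -8.2, 259.8]
ee_rot: [179.9, -0.0, -0.0]
force: [0.3, -0.3, -1.1]
gripper_width: 91.0
gripper_force: 0.0
```

```bash
python3 - <<'E'
from h import *
s=state();f=grab_frame("wrist");cv2.imwrite("pics/w2.png",f);say(s["ee_pos"],s["ee_rot"],s["time_s"])
c=cam("wrist",s);h=cv2.cvtColor(f,cv2.COLOR_BGR2HSV)
gr=cv2.inRange(h,(45,100,30),(85,255,255));k=big(gr);say(cv2.boundingRect(k),*rect(onz(c,k,38)))
x,y,w,hh=cv2.boundingRect(k);cr=f[y-10:y+hh+10,x-10:x+w+10];print(x-10,y-10,cr.shape)
cv2.imwrite("pics/w2c.png",cv2.resize(cr,None,fx=5,fy=5,interpolation=2))
say(proj(c,[[451.5+sx*45,-8+sy*21,38] for sx in(-1,1) for sy in (-1,1)]))
E
```

```text
[459.9, -8.2, 259.8] [179.9, -0.0, -0.0] 2.275
(300, 181, 35, 76) [457.6, -7.4] [39.5, 88.69999694824219] 179.4
290 171 (96, 55, 3)
[[334.9, 261.4], [300.0, 261.4], [335.9, 186.0], [298.9, 186.0]]
```

View pics/w2c.png

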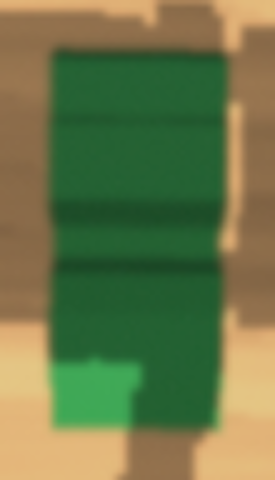

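The crop shows the rest's end face and slot, with dark slot lines at crop rows about 118, 212 and 266 and the ends at 52 and 428.

```bash
python3 - <<'E'
from h import *
c=cam("wrist",dict(ee_pos=np.array([459.9,-8.2,259.8]),ee_rot=np.array([180,0,0.])))
for cx in (451.5,455):
  say(cx,((proj(c,[[cx+x,-8,z] for x,z in [(45,0),(45,38),(13.6,38),(5.6,30),(5.6,12),(-5.6,12),(-5.6,30),(-13.6,38),(-45,38)]])[:,1])-171)*5)
f=cv2.imread("pics/w2.png");print(f[175:262,317,1].tolist())
E
```

```text
451.5 [58.7, 74.6, 211.2, 238.4, 224.2, 268.4, 284.5, 325.1, 451.5]
455 [44.5, 59.0, 196.3, 223.9, 210.2, 254.7, 270.2, 310.7, 437.6]
[117, 113, 112, 109, 104, 93, 80, 81, 92, 98, 99, 99, 99, 98, 99, 98, 98, 99, 96, 92, 91, 96, 98, 98, 98, 98, 98, 98, 98, 98, 98, 98, 98, 98, 97, 92, 84, 78, 76, 78, 80, 86, 95, 97, 97, 97, 94, 85, 75, 72, 78, 87, 91, 92, 93, 92, 93, 92, 94, 96, 96, 97, 97, 97, 97, 97, 97, 103, 121, 144, 153, 154, 149, 135, 116, 104, 103, 103, 103, 103, 103, 105, 108, 110, 110, 112, 112]
```

```bash
python3 - <<'E'
from h import *
def ann(f,c,cx,cy,yaw,out,box,s):
    k=np.array([(45,0),(45,38),(13.6,38),(5.6,30),(5.6,12),(-5.6,12),(-5.6,30),(-13.6,38),(-45,38),(-45,0)])
    im=cv2.resize(f[box[1]:box[3],box[0]:box[2]],None,fx=s,fy=s,interpolation=2)
    for i,(x,z) in enumerate(k):
        q=proj(c,[[cx+x,cy-21,z],[cx+x,cy+21,z]]);q=((q-box[:2]+.5)*s-.5).astype(int)
        col=(0,0,255) if z==38 else (255,255,0) if z==0 else (0,255,255) if z==30 else (255,0,255)
        cv2.line(im,(int(q[0][0]),int(q[0][1])),(int(q[1][0]),int(q[1][1])),col,1)
    return im
t=cv2.imread("pics/top0.png");w=cv2.imread("pics/w2.png")
cw=cam("wrist",dict(ee_pos=np.array([459.9,-8.2,259.8]),ee_rot=np.array([180,0,0.])))
a=ann(t,cam("top"),451.5,-8,0,0,(295,240,350,310),6);b=ann(w,cw,451.5,-8,0,0,(285,170,350,270),6)
b=np.vstack([b,np.zeros((0,b.shape[1],3),np.uint8)]);a=np.vstack([a,np.zeros((b.shape[0]-a.shape[0],a.shape[1],3),np.uint8)])
cv2.imwrite("pics/ann.png",cv2.resize(np.hstack([a,b]),None,fx=1,fy=1)[:600])
E
```

```text
(no output)
```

View pics/ann.png

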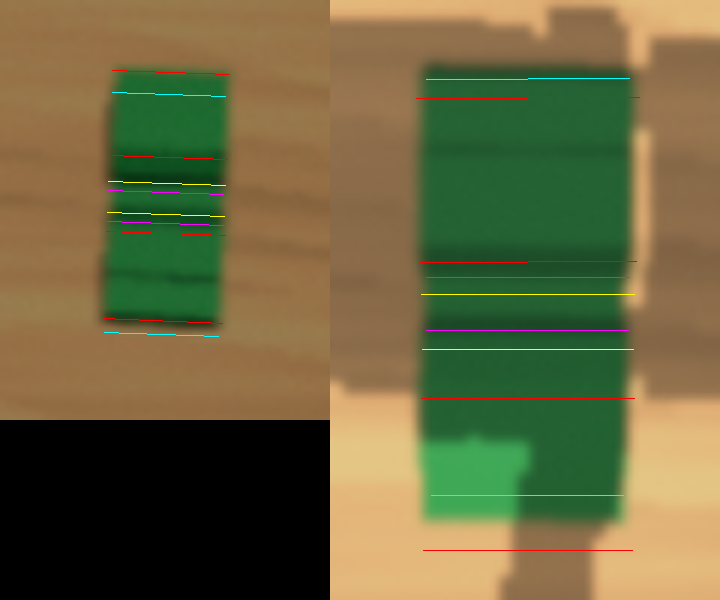

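In both views the rest's outline and slot lines fit a centre of about (454,-8) with yaw 0. The visible faint line is the foot of the tower. Next I move above the cover's far end.

Call:
step_arm --plan '[[[6.5,-36.9,14,-0.276,1],[6.5,-36.9,14,-0.276,1],[6.5,-36.9,14,-0.276,1],[6.5,-36.9,14,-0.276,1],[6.5,-36.9,14,-0.276,1],[6.5,-36.9,14,-0.276,1],[6.5,-36.9,14,-0.276,1],[6.5,-36.9,14,-0.276,1],[6.5,-36.9,14,-0.276,1]]]'

```text
time_s: 3.45
ee_pos: [525.6, 359.7, 120.1]
ee_rot: [180.0, -0.0, 15.7]
force: [0.5, 0.2, -0.3]
gripper_width: 91.6
gripper_force: 0.0
```

```bash
python3 - <<'E'
from h import *
s=state();f=grab_frame("wrist");cv2.imwrite("pics/w3.png",f);say(s["ee_pos"],s["ee_rot"],s["time_s"])
c=cam("wrist",s);h=cv2.cvtColor(f,cv2.COLOR_BGR2HSV)
a=np.radians(15.8);R=np.array([[np.cos(a),-np.sin(a)],[np.sin(a),np.cos(a)]])
q=proj(c,[[*(R@[x,y]+[483.5,349.3]),48] for x,y in [(45,28),(45,-28),(-45,-28),(-45,28)]]);say(q)
cv2.polylines(f,[q.astype(int)],True,(0,0,255),1);cv2.imwrite("pics/w3a.png",f)
E
```

```text
[525.6, 359.7, 120.1] [180.0, -0.0, 15.7] 3.45
[[278.0, 254.8], [353.8, 254.6], [350.7, 360.3], [281.8, 360.5]]
```

View pics/w3a.png

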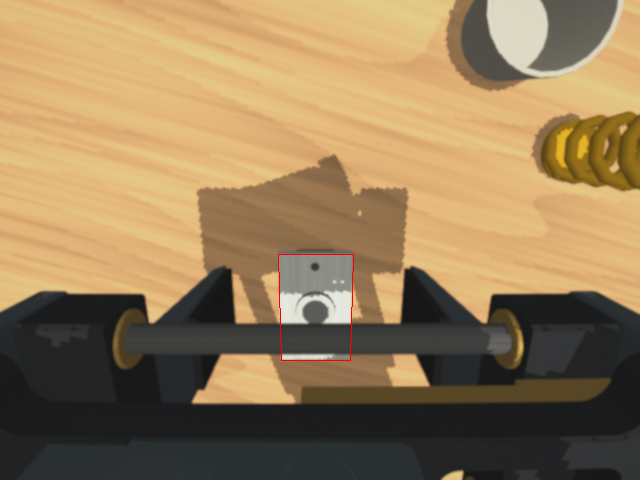

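The plate's outline (278-354, 255-360) matches the estimate exactly. I descend and grip its far end lightly.

Call:
step_arm --plan '[[[0,-0.1,5,0,1],[0,-0.1,7.3,0,1],[0,-0.1,7.3,0,1],[0,-0.1,7.3,0,0],[0,-0.1,7.3,0,0],[0,-0.1,7.3,0,0],[0,-0.1,7.3,0,0],[0,-0.1,7.3,0,0],[0,-0.1,7.3,0,0],[0,-0.1,7.3,0,0],[0,-0.1,7.3,0,0]]]' --newtons 3

```text
time_s: 4.88
ee_pos: [524.9, 362.6, 46.8]
ee_rot: [-180.0, -0.0, 15.8]
force: [0.2, -1.0, 4.1]
gripper_width: 55.6
gripper_force: 3.0
```

Call:
step_arm --plan '[[[0,-0.1,-1.5,0,0],[0,-0.1,-3,0,0],[0,-0.1,-4.5,0,0],[0,-0.1,-6,0,0],[0,-0.1,-7.5,0,0],[0,-0.1,-9,0,0],[0,-0.1,-10.5,0,0],[0,-0.1,-12,0,0],[0,-0.1,-12,0,0],[0,-0.1,-12,0,0],[0,-0.1,-12,0,0]]]'

```text
time_s: 6.25
ee_pos: [524.0, 363.2, 165.6]
ee_rot: [180.0, 0.1, 15.8]
force: [-0.0, -0.7, -1.5]
gripper_width: 55.8
gripper_force: 3.0
```

```bash
python3 - <<'E'
from h import *
f=grab_frame("scene");g=grab_frame("wrist")
c=cam("scene");q=proj(c,[[525,362,167]])[0].astype(int);say(q)
cr=cv2.resize(f[max(0,q[1]-50):q[1]+70,q[0]-60:q[0]+60],(480,480),interpolation=2)
cv2.imwrite("pics/s4.png",np.hstack([cr,g[240:480,160:480].repeat(1,0) if 0 else cv2.resize(g[160:400,240:400],(320,480))]))
E
```

```text
[471, 162]
```

View pics/s4.png

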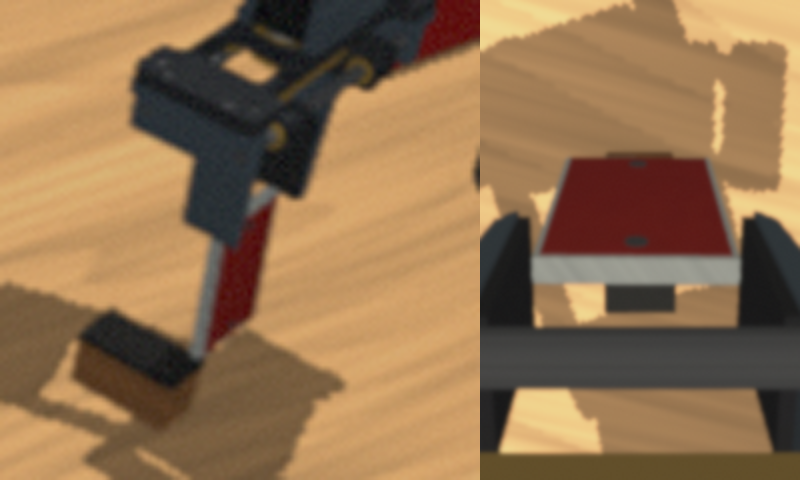

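The cover swung down and now hangs vertically from its end. Its red face is toward tool +x at (480-735 crop), and the boss is toward tool -x. I measure how it hangs.

```bash
cat >> h.py <<'E'
def redface(f,s):
    """corners of the red face (wrist view) -> tool-frame edges by known 56 mm width"""
    h=cv2.cvtColor(f,cv2.COLOR_BGR2HSV);m=cv2.inRange(h,(0,130,30),(8,255,255))|cv2.inRange(h,(172,130,30),(179,255,255))
    k=big(m,(180,150,460,330));p=cv2.approxPolyDP(k,4,True)[:,0];K,k1,R,o=cam("wrist",s)
    M=camera_params("wrist")["mount"];p=p[np.argsort(p[:,1])];say("corners",p)
    for a,b in ((p[0],p[1]),(p[-2],p[-1])):
        w=abs(a[0]-b[0])+1;z=56*K[0,0]/w;m=(a+b)/2;P=M[:3,:3]@[(m[0]-K[0,2])/K[0,0]*z,(m[1]-K[1,2])/K[1,1]*z,z]+M[:3,3];say(" edge tool xyz",P)
E
python3 - <<'E'
from h import *
s=state();f=grab_frame("wrist");redface(f,s)
E
```

```text
corners [[286, 238], [351, 239], [271, 284], [364, 286]]
 edge tool xyz [3.8, 0.5, 111.5]
 edge tool xyz [-1.2, -0.4, 20.6]
```

Call:
step_arm --plan '[[[0,0,-2,0,0],[-0.8,1.7,-2,0.02,0],[-2.5,5.1,-2,0.05,0],[-5,10.1,-2,0.1,0],[-7.5,15.2,-2,0.15,0],[-10,20.3,-2,0.2,0],[-12.5,25.4,-2,0.24,0],[-14.5,29.4,-2,0.26,0],[-16,32.4,-2,0.276,0],[-16.7,33.8,-2,0.276,0],[-16.7,33.8,-2,0.276,0],[-16.7,33.8,-2,0.276,0]]]' --newtons 12

```text
time_s: 7.9
ee_pos: [455.8, -6.5, 186.4]
ee_rot: [-180.0, -0.0, 0.0]
force: [-0.3, -0.5, -1.1]
gripper_width: 55.0
gripper_force: 12.0
```

```bash
python3 - <<'E'
from h import *
s=state();f=grab_frame("wrist");cv2.imwrite("pics/w5.png",f);redface(f,s)
r=f[225:300,318].tolist();print(r[::2])
g=cv2.cvtColor(f,cv2.COLOR_BGR2GRAY);
for v in (245,260,275,283): print(v,[u for u in range(255,385) if f[v,u,2]>2*f[v,u,1]+0][::200], [min(x) if len(x) else 0 for x in [[u for u in range(255,385) if f[v,u,2]>2*f[v,u,1]]]],[max(x) if len(x) else 0 for x in [[u for u in range(255,385) if f[v,u,2]>2*f[v,u,1]]]])
E
```

```text
corners [[286, 238], [351, 238], [271, 284], [364, 286]]
 edge tool xyz [4.1, 0.5, 111.7]
 edge tool xyz [-1.3, -0.4, 20.6]
[[48, 92, 35], [55, 106, 40], [56, 109, 41], [56, 108, 41], [49, 93, 35], [42, 76, 38], [32, 50, 71], [44, 45, 62], [42, 44, 68], [24, 27, 89], [23, 27, 90], [24, 26, 90], [23, 26, 90], [24, 27, 91], [23, 25, 92], [23, 26, 92], [25, 27, 93], [22, 25, 92], [24, 27, 93], [22, 26, 93], [25, 28, 94], [23, 26, 93], [24, 27, 94], [24, 27, 95], [22, 27, 95], [24, 27, 94], [35, 37, 81], [47, 48, 51], [46, 48, 52], [37, 40, 79], [28, 31, 97], [76, 81, 113], [131, 140, 140], [145, 156, 155], [148, 159, 158], [148, 158, 157], [146, 157, 156], [144, 154, 154]]
245 [256] [256] [384]
260 [255] [255] [384]
275 [266] [266] [369]
283 [267] [267] [368]<stdin>:5: RuntimeWarning: overflow encountered in scalar multiply
```

Call:
step_arm --plan '[[[-0.15,0.1,2,0,0],[-0.15,0.1,4,0,0],[-0.15,0.1,4.8,0,0],[-0.15,0.1,5.4,0,0],[-0.15,0.1,6,0,0],[-0.15,0.1,6.3,0,0],[-0.15,0.1,6.3,0,0]]]' --newtons 4

```text
time_s: 8.82
ee_pos: [454.2, -8.2, 123.6]
ee_rot: [180.0, -0.0, -0.0]
force: [0.3, 0.4, -1.2]
gripper_width: 55.3
gripper_force: 4.0
```

Call:
step_arm --plan '[[[0,0,0.3,0,0],[0,0,0.6,0,0],[0,0,0.9,0,0],[0,0,0.9,0,0]]]' --newtons 3

```text
time_s: 9.32
ee_pos: [453.9, -8.2, 114.2]
ee_rot: [180.0, 0.0, -0.0]
force: [-0.6, -0.1, -2.3]
gripper_width: 55.9
gripper_force: 3.0
```

Call:
step_arm --plan '[[[0,0,0.3,0,0],[0,0,0.6,0,0],[0,0,0.6,0,0]]]'

```text
time_s: 9.7
ee_pos: [454.0, -8.2, 108.2]
ee_rot: [180.0, 0.0, -0.0]
force: [-0.2, 0.1, -1.2]
gripper_width: 55.6
gripper_force: 3.0
```

```bash
python3 - <<'E'
from h import *
s=state();f=grab_frame("wrist");cv2.imwrite("pics/w6.png",f);redface(f,s)
sc=grab_frame("scene");cv2.imwrite("pics/s6.png",sc)
h=cv2.cvtColor(sc,cv2.COLOR_BGR2HSV);m=cv2.inRange(h,(0,150,40),(8,255,255))|cv2.inRange(h,(172,150,40),(179,255,255))
c=cam("scene");q=proj(c,[[454,-8,z] for z in(12,57,102)]);say(q)
E
```

```text
corners [[286, 244], [351, 244], [272, 282], [364, 286]]
 edge tool xyz [-0.8, 0.5, 110.3]
 edge tool xyz [-1.5, -0.1, 22.8]
[[311.8, 247.9], [312.0, 233.8], [312.2, 219.0]]
```

Call:
step_arm --plan '[[[0,0,0.3,0,0],[0,0,0.6,0,0],[0,0,0.6,0,0]]]'

```text
time_s: 10.18
ee_pos: [454.0, -8.2, 102.2]
ee_rot: [180.0, 0.0, -0.0]
force: [-0.9, -0.8, -0.5]
gripper_width: 55.6
gripper_force: 3.0
```

```bash
python3 - <<'E'
from h import *
def prof(f,u=318):
    c=f[200:340,u].astype(int);red=[200+i for i,(b,g,r) in enumerate(c) if r>1.8*g and r>50];gr=[200+i for i,(b,g,r) in enumerate(c) if b>120 and abs(r-b)<25 and i>60]
    return red[0],red[-1],(gr[0],gr[-1]) if gr else None
for n in("w5","w6"): print(n,prof(cv2.imread(f"pics/{n}.png"),305))
s=state();f=grab_frame("wrist");cv2.imwrite("pics/w7.png",f);print("w7",prof(f,305));redface(f,s)
sc=grab_frame("scene");cv2.imwrite("pics/s7.png",sc)
cv2.imwrite("pics/v7.png",np.hstack([cv2.resize(sc[170:290,250:370],(480,480),interpolation=2),cv2.resize(f[200:360,260:380],(320,426),interpolation=2)[:, :][:480].copy() if 0 else cv2.resize(f[200:350,270:370],(320,480),interpolation=2)]))
E
```

```text
w5 (238, 286, (289, 300))
w6 (247, 286, (289, 301))
w7 (249, 286, (289, 301))
corners [[351, 244], [286, 244], [298, 250], [345, 250], [272, 282], [364, 286]]
 edge tool xyz [-0.8, 0.5, 110.3]
 edge tool xyz [-1.5, -0.1, 22.8]
```

View pics/v7.png

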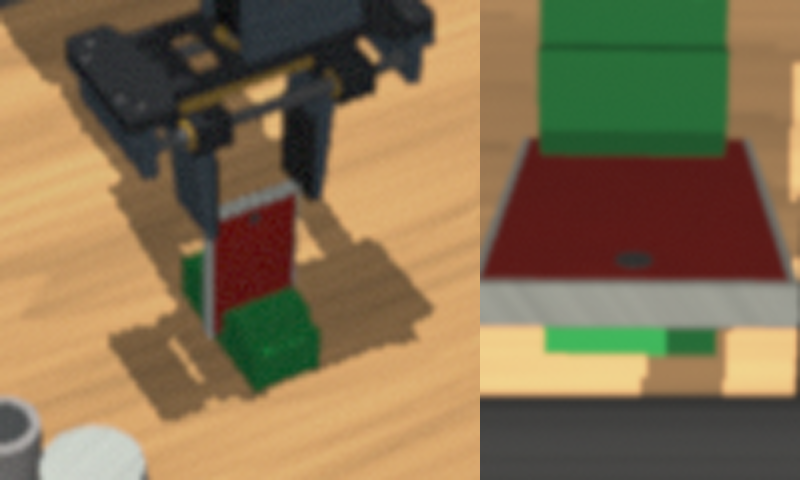

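The cover stands in the slot with its red face toward +x. In the scene crop its top edge runs (218,218)-(297,190) and the rest is below it. Next I check the height of the top edge.

```bash
python3 - <<'E'
from h import *
c=cam("scene");uv=np.array([[218,220],[297,193]])/4-.5+.125+np.array([250,170])
o,d=ray(c,uv)
for x in(456,458,460): t=(x-o[0])/d[:,0];say(x,o+d*t[:,None])
E
```

```text
456 [[456.0, -29.0, 96.3], [456.0, 20.4, 94.4]]
458 [[458.0, -30.1, 98.5], [458.0, 19.2, 96.5]]
460 [[460.0, -31.2, 100.6], [460.0, 18.0, 98.7]]
```

Call:
step_arm --plan '[[[0,0,0.3,0,0],[0,0,0.3,0,0]]]'

```text
time_s: 10.52
ee_pos: [454.8, -8.5, 99.9]
ee_rot: [180.0, -0.1, 0.0]
force: [0.6, -1.4, 3.0]
gripper_width: 56.1
gripper_force: 3.0
```

```bash
python3 - <<'E'
from h import *
s=state();f=grab_frame("wrist");cv2.imwrite("pics/w8.png",f);h=f
for n in("w5","w6","w7","w8"):
    c=cv2.imread(f"pics/{n}.png")[270:312,305].astype(int);print(n,c[10:24,2].tolist(),c[26:36,1].tolist())
E
```

```text
w5 [94, 96, 96, 97, 98, 99, 105, 115, 128, 143, 153, 154, 154, 154] [154, 153, 153, 154, 157, 169, 188, 204, 210, 208]
w6 [91, 92, 93, 94, 94, 97, 103, 114, 130, 146, 155, 156, 156, 156] [156, 155, 155, 155, 157, 159, 167, 177, 182, 183]
w7 [91, 92, 93, 94, 95, 97, 103, 115, 130, 146, 155, 157, 156, 156] [155, 155, 155, 155, 157, 159, 166, 177, 182, 182]
w8 [91, 91, 92, 92, 93, 95, 96, 103, 114, 129, 147, 155, 156, 157] [156, 156, 156, 155, 155, 156, 157, 163, 175, 181]
```

The floor contact is confirmed (+3 N). I release, descend to the plate's mid height and regrip gently.

Call:
step_arm --plan '[[[0,0,0,0,1],[0,0,0,0,1],[0,0,0,0,1],[0,0,0,0,1],[0,0,1,0,1],[0,0,2.5,0,1],[0,0,4,0,1],[0,0,4,0,1],[0,0,4,0,0],[0,0,4,0,0],[0,0,4,0,0],[0,0,4,0,0],[0,0,4,0,0],[0,0,4,0,0],[0,0,4,0,0],[0,0,4,0,0]]]' --newtons 3

```text
time_s: 12.58
ee_pos: [454.4, -8.4, 59.7]
ee_rot: [180.0, -0.0, -0.0]
force: [-0.5, -1.7, 2.4]
gripper_width: 56.6
gripper_force: 3.0
```

```bash
python3 - <<'E'
from h import *
s=state();f=grab_frame("wrist");cv2.imwrite("pics/w9.png",f)
say(proj(cam("wrist",s),[[458,y,102] for y in(-36,20)]+[[450,y,102] for y in(-36,20)]))
for u in(300,318,335): print(u,[(v,*f[v,u].tolist()) for v in range(230,330,4)])
E
```

```text
[[384.8, 332.0], [250.0, 332.0], [383.8, 348.8], [251.1, 348.9]]
300 [(230, 51, 96, 36), (234, 58, 112, 41), (238, 58, 112, 41), (242, 58, 112, 41), (246, 58, 112, 41), (250, 57, 112, 41), (254, 57, 112, 41), (258, 57, 110, 40), (262, 46, 89, 34), (266, 45, 87, 36), (270, 25, 29, 88), (274, 24, 28, 90), (278, 22, 27, 90), (282, 23, 26, 91), (286, 22, 26, 91), (290, 23, 27, 90), (294, 21, 25, 91), (298, 24, 27, 93), (302, 22, 25, 93), (306, 24, 27, 93), (310, 25, 27, 93), (314, 24, 28, 93), (318, 23, 27, 96), (322, 31, 35, 86), (326, 56, 58, 58)]
318 [(230, 49, 95, 35), (234, 59, 112, 41), (238, 58, 112, 41), (242, 58, 112, 41), (246, 58, 112, 41), (250, 57, 112, 41), (254, 57, 112, 40), (258, 58, 111, 41), (262, 46, 89, 34), (266, 45, 87, 34), (270, 24, 28, 88), (274, 23, 26, 89), (278, 24, 28, 91), (282, 24, 28, 91), (286, 25, 28, 92), (290, 24, 27, 92), (294, 24, 27, 92), (298, 23, 25, 93), (302, 24, 27, 94), (306, 25, 28, 94), (310, 28, 31, 86), (314, 46, 48, 48), (318, 46, 47, 70), (322, 31, 34, 85), (326, 55, 56, 57)]
335 [(230, 49, 93, 35), (234, 58, 112, 41), (238, 59, 112, 41), (242, 58, 112, 40), (246, 57, 112, 40), (250, 57, 112, 41), (254, 57, 112, 41), (258, 57, 110, 41), (262, 47, 90, 35), (266, 47, 88, 37), (270, 25, 31, 89), (274, 23, 26, 90), (278, 24, 27, 91), (282, 24, 28, 91), (286, 24, 27, 92), (290, 24, 27, 92), (294, 24, 28, 93), (298, 26, 29, 93), (302, 25, 28, 93), (306, 25, 26, 94), (310, 25, 29, 95), (314, 23, 27, 94), (318, 23, 26, 92), (322, 31, 34, 84), (326, 56, 57, 57)]
```

Call:
step_arm --plan '[[[0,0,-1,0,0],[0,0,-2.1,0,0],[0,0,-2.1,0,0],[-0.5,0,-2.1,0,0],[-1.2,0,-2.0,0,0],[-2.0,0,-1.8,0,0],[-2.7,0,-1.5,0,0],[-3.4,0,-1.2,0,0],[-3.8,0,-1.1,0,0],[-3.8,0,-1.1,0,0]]]' --newtons 3

```text
time_s: 13.88
ee_pos: [415.4, -8.2, 70.3]
ee_rot: [180.0, 0.1, -0.0]
force: [1.1, -0.4, -0.7]
gripper_width: 55.9
gripper_force: 3.0
```

```bash
cat >> h.py <<'E'
def red2(f):
    h=cv2.cvtColor(f,cv2.COLOR_BGR2HSV);return cv2.inRange(h,(0,130,30),(8,255,255))|cv2.inRange(h,(172,130,30),(179,255,255))
def rows(f,us=(300,335)):
    m=red2(f)
    for u in us:
        v=np.where(m[200:420,u]>0)[0]+200;print(u,[(int(a[0]),int(a[-1])) for a in np.split(v,np.where(np.diff(v)>1)[0]+1) if len(a)>2])
    for v in (270,290,310,375,385,400):
        w=np.where(m[v,200:440]>0)[0]+200;print(" row",v,(int(w[0]),int(w[-1]),len(w)) if len(w) else None)
E
python3 - <<'E'
from h import *
f=grab_frame("wrist");cv2.imwrite("pics/w10.png",f);rows(f)
print("before");rows(cv2.imread("pics/w9.png"))
E
```

```text
300 [(214, 322)]
335 [(214, 322)]
 row 270 (268, 367, 100)
 row 290 (265, 370, 106)
 row 310 (263, 373, 111)
 row 375 None
 row 385 None
 row 400 None
before
300 [(269, 322)]
335 [(270, 322)]
 row 270 (276, 359, 84)
 row 290 (269, 366, 98)
 row 310 (262, 373, 112)
 row 375 None
 row 385 None
 row 400 None
```

```bash
python3 - <<'E'
from h import *
s=state();f=grab_frame("wrist");sc=grab_frame("scene");cv2.imwrite("pics/s10.png",sc)
m=red2(f);k=big(m,(180,190,460,335));p=cv2.approxPolyDP(k,4,True)[:,0];say("wrist",p)
cs=cam("scene");q=proj(cs,[[415,-8,67]])[0].astype(int);m2=red2(sc);k2=big(m2,(q[0]-50,q[1]-50,q[0]+60,q[1]+60));p2=cv2.approxPolyDP(k2,2,True)[:,0];say("scene",q,cv2.contourArea(k2),p2)
cw=cam("wrist",s)
def tri(a,b):
    o1,d1=ray(cw,[a]);o2,d2=ray(cs,[b]);d1=d1[0];d2=d2[0];t=np.linalg.lstsq(np.c_[d1,-d2],o2-o1,rcond=None)[0];return (o1+d1*t[0]+o2+d2*t[1])/2,np.linalg.norm(o1+d1*t[0]-o2-d2*t[1])
for a in p:
  if a[1]<230:
    for b in p2:
        X,e=tri(a,b)
        if e<8: say(a,b,X,e)
E
```

```text
wrist [[276, 214], [261, 322], [374, 322], [360, 215]]
scene [303, 220] 672.5 [[312, 203], [296, 208], [296, 222], [303, 244], [321, 236]]
[276, 214] [321, 236] [455.1, 15.9, 39.9] 1.7727825049598518
[360, 215] [312, 203] [477.4, -18.9, 169.4] 5.906115001884986
[360, 215] [303, 244] [455.2, -32.5, 38.1] 1.8281896454043698
```

Triangulating the lower red edge puts it at (455, z 39), so the plate has tipped about 50° with the boss facing down. I carry it to the block to press it flat.

Call:
step_arm --plan '[[[0,0,-2.5,0,0],[0,0,-5,0,0],[0.4,-2,-5,-0.02,0],[1.1,-6,-5,-0.05,0],[2.1,-11,-5,-0.1,0],[3.1,-16.5,-5,-0.15,0],[4.2,-22,-5,-0.2,0],[5.2,-27.5,-5,-0.24,0],[6,-32,-5,-0.26,0],[6.5,-34.8,-5,-0.276,0],[6.7,-35.7,-5,-0.276,0],[6.7,-35.7,-5,-0.276,0],[6.7,-35.7,-5,-0.276,0]]]' --newtons 10

```text
time_s: 15.65
ee_pos: [483.0, 347.4, 120.4]
ee_rot: [180.0, 0.1, 15.7]
force: [1.3, -1.5, -1.2]
gripper_width: 55.9
gripper_force: 10.0
```

```bash
python3 - <<'E'
from h import *
s=state();f=grab_frame("wrist");rows(f);p=s["ee_pos"];d=p[:2]-[483.5,349.3];a=np.radians(15.8);say("block xy",np.array([d[0]*np.cos(a)+d[1]*np.sin(a),-d[0]*np.sin(a)+d[1]*np.cos(a)]),p,s["ee_rot"])
E
```

```text
300 [(214, 322)]
335 [(214, 322)]
 row 270 (268, 367, 100)
 row 290 (265, 370, 106)
 row 310 (263, 373, 111)
 row 375 None
 row 385 None
 row 400 None
block xy [-1.0, -1.7] [483.0, 347.4, 120.4] [180.0, 0.1, 15.7]
```

Call:
step_arm --plan '[[[0,-0.17,2.5,0,0],[0,-0.17,4.2,0,0],[0,-0.17,4.6,0,0],[-0.2,-0.17,4.85,0,0],[-0.5,-0.17,5.15,0,0],[-0.7,-0.17,5.5,0,0],[-0.9,-0.17,5.85,0,0],[-1.1,-0.17,6.25,0,0],[-1.2,-0.17,6.6,0,0],[-1.2,-0.17,6.85,0,0],[-1.2,-0.17,6.85,0,0]]]' --newtons 3

```text
time_s: 17.08
ee_pos: [471.5, 347.3, 51.7]
ee_rot: [180.0, -0.0, 15.8]
force: [0.3, -0.1, -1.1]
gripper_width: 56.3
gripper_force: 3.0
```

```bash
python3 - <<'E'
from h import *
s=state();f=grab_frame("wrist");cv2.imwrite("pics/w12.png",f);rows(f);m=red2(f);k=big(m,(180,190,460,335));say(cv2.approxPolyDP(k,3,True)[:,0])
c=cam("wrist",s);a=np.radians(15.8);e=np.array([np.cos(a),np.sin(a)]);n=np.array([-e[1],e[0]]);P=s["ee_pos"][:2]
for z in(53,60): say(z,proj(c,[[*(P+45*e+w*n),z] for w in(-28,28)]))
E
```

```text
300 [(200, 323), (355, 373)]
335 [(200, 323), (355, 373)]
 row 270 (264, 371, 108)
 row 290 (263, 372, 110)
 row 310 (262, 373, 112)
 row 375 None
 row 385 None
 row 400 None
[[268, 196], [262, 322], [372, 323], [367, 197]]
53 [[374.5, 215.4], [262.0, 215.5]]
60 [[376.8, 218.2], [259.7, 218.2]]
```

The measured outline shows the lower edge missed the block's end and slid past it, so the plate sits about 7 mm off-centre in the grip. I lift and land it further in, following the measured geometry.

Call:
step_arm --plan '[[[0.2,0.1,-1,0,0],[0.3,0.1,-2.5,0,0],[0.1,0.1,-4,0,0],[-0.4,0.1,-4,0,0],[-0.4,0.1,-4,0,0]]]' --newtons 5

```text
time_s: 17.75
ee_pos: [466.9, 344.8, 92.1]
ee_rot: [180.0, 0.0, 15.8]
force: [0.0, 0.1, -2.2]
gripper_width: 56.2
gripper_force: 5.0
```

```bash
cat >> h.py <<'E'
def edges(f,s):
    """tool-frame (x,z) of lower edge by triangulating wrist+scene corner, and upper-edge row"""
    m=red2(f);k=big(m,(180,150,460,335));p=cv2.approxPolyDP(k,3,True)[:,0];say("wrist",p)
    a=m[355:420,300]; v=np.where(a>0)[0]; print("rows below rod",(355+int(v[0]),355+int(v[-1])) if len(v) else None)
    return p
E
python3 - <<'E'
from h import *
s=state();f=grab_frame("wrist");p=edges(f,s);sc=grab_frame("scene")
cs=cam("scene");cw=cam("wrist",s);q=proj(cs,[s["ee_pos"]])[0].astype(int);m2=red2(sc);k2=big(m2,(q[0]-50,q[1]-45,q[0]+50,q[1]+60));p2=cv2.approxPolyDP(k2,2,True)[:,0];say("scene",q,p2)
R=Ro.from_euler("xyz",s["ee_rot"],degrees=True).as_matrix()
for a in p:
  if a[1]<240:
    for b in p2:
        o1,d1=ray(cw,[a]);o2,d2=ray(cs,[b]);t=np.linalg.lstsq(np.c_[d1[0],-d2[0]],o2-o1,rcond=None)[0];A=o1+d1[0]*t[0];B=o2+d2[0]*t[1]
        if np.linalg.norm(A-B)<6: say(a,b,(A+B)/2,"tool",R.T@((A+B)/2-s["ee_pos"]),np.linalg.norm(A-B))
say(s["ee_pos"])
E
```

```text
wrist [[268, 196], [262, 322], [372, 323], [367, 197]]
rows below rod (355, 373)
scene [443, 177] [[452, 165], [447, 167], [444, 178], [456, 193], [466, 183]]
[367, 197] [456, 193] [525.0, 335.8, 89.7] tool [53.5, 24.5, 2.3] 0.39332684952955166
[466.9, 344.8, 92.1]
```

```bash
python3 - <<'E'
from h import *
s=state();f=grab_frame("wrist");sc=grab_frame("scene");cs=cam("scene");R=Ro.from_euler("xyz",s["ee_rot"],degrees=True).as_matrix();P=s["ee_pos"]
for n,L,U in(("H1",(51.5,22.7),(-23.3,-32.2)),("H2",(53.5,2.3),(-37,-13.7))):
    X=np.array([[L[0],-28,L[1]],[L[0],28,L[1]],[U[0],28,U[1]],[U[0],-28,U[1]]])@R.T+P
    say(n,"scene",proj(cs,X),"wrist",proj(cam("wrist",s),X))
q=[455,175];a=cv2.resize(sc[q[1]-50:q[1]+50,q[0]-50:q[0]+50],(400,400),interpolation=2);b=cv2.resize(f[170:420,220:420],(320,400),interpolation=2);cv2.imwrite("pics/v13.png",np.hstack([a,b]))
E
```

```text
H1 scene [[466.6, 189.5], [452.9, 200.2], [430.9, 167.5], [445.0, 157.4]] wrist [[268.2, 196.0], [368.1, 196.0], [378.3, 372.3], [258.3, 372.4]]
H2 scene [[469.0, 183.2], [455.3, 193.9], [425.0, 171.1], [439.0, 161.2]] wrist [[262.3, 197.4], [374.1, 197.4], [371.1, 372.6], [265.3, 372.6]]
```

View pics/v13.png

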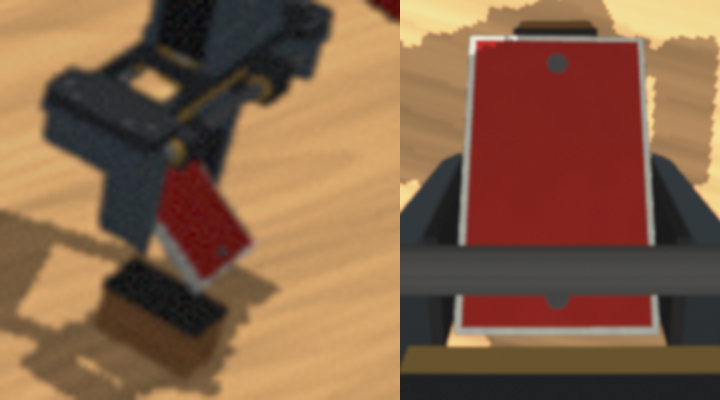

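The last view shows the plate tilted about 35° with the red side up. It is held by the upper part of the pads, and its grey-rimmed lower edge is at crop (200,290)-(252,245). I lay it on the block along the corrected arc.

Call:
step_arm --plan '[[[-0.15,0,2,0,0],[-0.15,0,3.2,0,0],[-0.2,0,3.7,0,0],[-0.25,0,4.1,0,0],[-0.35,0,4.5,0,0],[-0.35,0,4.85,0,0],[-0.3,0,5.3,0,0],[-0.3,0,5.7,0,0],[-0.3,0,5.7,0,0]]]' --newtons 3

```text
time_s: 19.08
ee_pos: [464.7, 344.2, 34.6]
ee_rot: [180.0, 0.0, 15.8]
force: [0.5, -0.3, -1.3]
gripper_width: 55.6
gripper_force: 3.0
```

```bash
cat >> h.py <<'E'
def plate(f,s):
    """outer plate by red corners grown to 51.x red width; prints red quad and world guess on plane z=53"""
    m=red2(f);m[323:356]=0
    pts=np.argwhere(m[150:420,180:460]>0)[:,::-1]+[180,150]
    lo,hi=pts[:,1].min(),pts[:,1].max()
    c=cam("wrist",s);R=c[2]
    for v in (lo+4,270,310,hi-3):
        u=pts[pts[:,1]==v,0]
        if len(u): print("row",v,u.min(),u.max(),u.max()-u.min()+1)
    print("lo,hi",lo,hi)
    e=onz(c,[[318,lo],[318,hi]],53);say("if z=53: lo/hi",e,"dist",np.linalg.norm(e[0]-e[1]))
E
python3 - <<'E'
from h import *
s=state();f=grab_frame("wrist");cv2.imwrite("pics/w14.png",f);plate(f,s);say(s["force"])
E
```

```text
row 191 262 373 112
row 270 262 373 112
row 310 262 374 113
row 371 262 373 112
lo,hi 187 374
if z=53: lo/hi [[523.3, 360.9, 53.0], [431.7, 335.0, 53.0]] dist 95.16289798746672
[0.5, -0.3, -1.3]
```

Call:
step_arm --plan '[[[0,0,0.3,0,0],[0,0,0.6,0,0],[0,0,0.6,0,0]]]'

```text
time_s: 19.5
ee_pos: [464.6, 344.2, 28.8]
ee_rot: [180.0, 0.0, 15.8]
force: [0.2, 0.4, -1.3]
gripper_width: 55.7
gripper_force: 3.0
```

```bash
python3 - <<'E'
from h import *
s=state();f=grab_frame("wrist");plate(f,s)
E
```

```text
row 191 259 376 118
row 270 261 374 114
row 310 261 374 114
row 370 263 373 111
lo,hi 187 373
if z=53: lo/hi [[523.7, 361.1, 53.0], [436.2, 336.3, 53.0]] dist 90.9126671481144
```

Call:
step_arm --plan '[[[0,0,0,0,0.75],[0,0,0,0,0.75],[0,0,0,0,1],[0,0,0,0,1],[0,0,-2.2,0,1],[0,0,-4.4,0,1],[0,0,-4.4,0,1]]]'

```text
time_s: 20.42
ee_pos: [465.9, 345.1, 74.5]
ee_rot: [-179.9, -0.2, 15.8]
force: [0.1, -0.3, 0.6]
gripper_width: 91.4
gripper_force: 0.0
```

```bash
python3 - <<'E'
from h import *
s=state();f=grab_frame("wrist");cv2.imwrite("pics/w16.png",f);plate(f,s)
m=red2(f);c=cam("wrist",s);mm=m.copy();mm[:150]=0;mm[420:]=0;mm[:,:180]=0;mm[:,460:]=0;p=np.argwhere(mm>0)[:,::-1]
for z in(53,55): say(z,*rect(onz(c,p,z)))
print(cv2.contourArea(cv2.convexHull(p.astype(np.int32))))
t=grab_frame("top");mt=red2(t);mt[:,:100]=0;mt[:,220:]=0;mt[:200]=0;mt[320:]=0;p=np.argwhere(mt>0)[:,::-1];print(len(p));
if len(p)>20: say("top",*rect(onz(cam("top"),p,53)))
E
```

```text
row 189 273 364 92
row 270 276 361 86
row 310 277 359 83
row 319 278 359 82
lo,hi 185 322
if z=53: lo/hi [[521.5, 360.9, 53.0], [440.8, 338.0, 53.0]] dist 83.85165955755245
53 [480.9, 349.1] [50.79999923706055, 84.5999984741211] 15.8
55 [481.5, 349.2] [50.29999923706055, 83.69999694824219] 15.8
11934.0
510
top [481.4, 343.6] [48.099998474121094, 87.0999984741211] 9.4
```

It lies flat on its boss. The rod hides its rear edge, so I shift back a little to measure its whole outline before regripping.

Call:
step_arm --plan '[[[-3,0,-1.5,0,1],[-3,0,-1.5,0,1],[-3,0,-1.5,0,1]]]'

```text
time_s: 20.9
ee_pos: [436.2, 336.2, 87.3]
ee_rot: [180.0, 0.0, 15.8]
force: [0.3, 0.8, -1.0]
gripper_width: 91.5
gripper_force: 0.0
```

```bash
python3 - <<'E'
from h import *
s=state();f=grab_frame("wrist");cv2.imwrite("pics/w17.png",f);c=cam("wrist",s)
m=red2(f);m[:100]=0;m[323:]=0;m[:,:180]=0;m[:,460:]=0
k=big(m);print(cv2.boundingRect(k));r=rect(onz(c,k,53));say(*r,s["ee_pos"])
p=cv2.approxPolyDP(k,4,True)[:,0];say(p,onz(c,p,53)[:,:2])
d=np.array(r[0])-[483.5,349.3];a=np.radians(15.8);say("block xy",np.array([d[0]*np.cos(a)+d[1]*np.sin(a),-d[0]*np.sin(a)+d[1]*np.cos(a)]))
E
```

```text
(273, 128, 90, 142)
[480.6, 348.9] [51.099998474121094, 84.4000015258789] 15.8 [436.2, 336.2, 87.3]
[[274, 128], [278, 268], [357, 269], [362, 129]] [[514.4, 384.2], [433.8, 361.7], [446.7, 313.6], [527.5, 336.2]]
block xy [-2.9, 0.4]
```

Call:
step_arm --plan '[[[4.62,0,0,0,1],[4.62,0,0,0,1],[4.62,0,1.5,0,1],[4.62,0,2.7,0,1],[4.62,0,2.7,0,1],[4.62,0,2.7,0,0],[4.62,0,2.7,0,0],[4.62,0,2.7,0,0],[4.62,0,2.7,0,0],[4.62,0,2.7,0,0],[4.62,0,2.7,0,0],[4.62,0,2.7,0,0]]]' --newtons 30

```text
time_s: 22.45
ee_pos: [480.4, 348.7, 61.0]
ee_rot: [180.0, 0.0, 15.8]
force: [-0.1, 0.1, -0.2]
gripper_width: 24.0
gripper_force: 0.0
```

```bash
python3 - <<'E'
from h import *
s=state();f=grab_frame("wrist");cv2.imwrite("pics/w18.png",f);m=red2(f);say(s["gripper_width"],s["force"])
sm=lambda f:cv2.resize(f,(80,60),interpolation=cv2.INTER_AREA)
h=cv2.cvtColor(sm(f),cv2.COLOR_BGR2HSV)
def ch(p):
    H,S,V=p
    if V<60: return '#'
    if S>130 and (H<8 or H>172): return 'R'
    if S<50: return 'w' if V>120 else 'g'
    if 8<=H<30: return '.'
    return 'o'
for r in h[12:55]: print(''.join(ch(p) for p in r[15:65]))
t=grab_frame("top")[215:300,110:210];h=cv2.cvtColor(t,cv2.COLOR_BGR2HSV)[::3,::2]
print();[print(''.join(ch(p) for p in r)) for r in h]
E
```

```text
24.04146946468877 [-0.1, 0.1, -0.2]
..................................................
..................................................
..................................................
..................................................
..................................................
..................................................
..................................................
..................................................
..................................................
..................................................
..................................................
..................................................
..................................................
..................................................
...................wwwwwwwwwwww...................
...................RRRRRRRRRRRR...................
...................RRRRRoRRRRRR...................
...................RRRRRRRRRRRR...................
...................RRRRRRRRRRRR...................
...................RRRRRRRRRRRR...................
...................RRRRRRRRRRRo.............
[... 1908 characters left out ...]
########RRRRRRRRRR...................
ooooooo###########oRRRRRRRRRRRR...................
gooooooo#########..RRRRRRRRRRRRo..................
ooooooog###########RRRRRRRRRoo.g..................
ooooooooo##########RRRoowgg.......................
ooooooooo###########..............................
oooooooooo###########.............................
oooooooooo############............................
oooooooooo############............................
oooooogoooo############...........................
ogooooooooo#############..........................
ooooooooooo##############.........................
oooooooooooo#############.........................
oooooooooooo##############........................
```

```bash
python3 - <<'E'
from h import *
s=state();f=cv2.imread("pics/w18.png");m=red2(f);m[:150]=0;m[323:]=0
k=big(m);p=cv2.approxPolyDP(k,4,True)[:,0];a=p[p[:,1]<225];say("w18",a)
c2=cam("wrist",s);c1=cam("wrist",dict(ee_pos=np.array([436.2,336.2,87.3]),ee_rot=np.array([180,0,15.8])))
def tri(c1,a,c2,b):
    o1,d1=ray(c1,[a]);o2,d2=ray(c2,[b]);t=np.linalg.lstsq(np.c_[d1[0],-d2[0]],o2-o1,rcond=None)[0];A=o1+d1[0]*t[0];B=o2+d2[0]*t[1];return (A+B)/2,np.linalg.norm(A-B)
a=a[np.argsort(a[:,0])]
for u,v in(((274,128),a[0]),((362,129),a[-1])): say(*tri(c1,u,c2,v))
sc=grab_frame("scene");cs=cam("scene");m2=red2(sc)
for z in (12,53): say(z,proj(cs,[[514.4,384.2,z],[433.8,361.7,z],[446.7,313.6,z],[527.5,336.2,z]]))
q=proj(cs,[[480,349,45]])[0].astype(int);k2=big(m2,(q[0]-45,q[1]-30,q[0]+45,q[1]+45));say("scene",cv2.approxPolyDP(k2,2,True)[:,0])
v=cv2.approxPolyDP(k2,2,True)[:,0]
for b in v:
  for u in((274,128),(278,268),(357,269),(362,129)):
    X,e=tri(c1,u,cs,b)
    if e<3: say("w17+scene",np.array(u),b,X,e)
E
```

```text
w18 [[270, 217], [366, 218]]
[514.4, 384.4, 53.3] 0.400784281204852
[527.5, 336.1, 53.3] 0.3528388000512231
12 [[462.8, 208.7], [435.3, 193.0], [423.1, 201.9], [450.8, 218.2]]
53 [[466.2, 196.0], [438.0, 180.3], [425.6, 189.2], [454.0, 205.5]]
scene [[426, 189], [453, 205], [464, 197], [458, 192], [451, 192], [447, 197], [436, 190], [436, 183]]
w17+scene [357, 269] [426, 189] [447.3, 314.0, 54.0] 0.5512568706283476
w17+scene [362, 129] [453, 205] [526.5, 335.5, 53.7] 2.472743663390698
w17+scene [362, 129] [458, 192] [524.7, 340.6, 90.8] 1.3122825259385749
w17+scene [278, 268] [436, 183] [429.1, 361.9, 40.8] 0.3824309819476193
```

```bash
python3 - <<'E'
from h import *
cs=cam("scene")
for y in(29,41):
  for x in(-10,10):
    for zt in (7,14,22):
      X=[466.9+x*.962+y*.272,344.8+x*.272-y*.962,92.1-zt];print(x,y,zt,proj(cs,[X])[0].round(1))
E
```

```text
-10 29 7 [432.5 183.1]
-10 29 14 [432.  185.3]
-10 29 22 [431.5 187.9]
10 29 7 [439.3 186.9]
10 29 14 [438.8 189.2]
10 29 22 [438.3 191.8]
-10 41 7 [429.4 185.3]
-10 41 14 [429.  187.6]
-10 41 22 [428.5 190.2]
10 41 7 [436.3 189.2]
10 41 14 [435.8 191.5]
10 41 22 [435.3 194. ]
```

Call:
step_arm --plan '[[[0,0,-0.5,0,1],[0,0,-1,0,1],[0,0,-1,0,1],[0,0,-1,0,1],[0,0,-1,0,1],[0,0,-1,0,1],[0,0,-1,0,1],[0,0,-1,0,1]]]'

```text
time_s: 23.6
ee_pos: [480.4, 348.7, 71.0]
ee_rot: [180.0, 0.0, 15.8]
force: [0.3, 0.9, -1.0]
gripper_width: 88.9
gripper_force: 0.0
```

The fingertips evidently reach less far ahead of the TCP than I assumed. The plate is undisturbed, flat at z=53. I go lower, so the plate sits at the grasp point.

Call:
step_arm --plan '[[[0,0,1,0,1],[0,0,1.95,0,1],[0,0,1.95,0,1],[0,0,1.95,0,0],[0,0,1.95,0,0],[0,0,1.95,0,0],[0,0,1.95,0,0],[0,0,1.95,0,0],[0,0,1.95,0,0]]]' --newtons 25

```text
time_s: 24.72
ee_pos: [480.5, 348.7, 51.7]
ee_rot: [180.0, -0.0, 15.8]
force: [-0.5, -1.0, 0.8]
gripper_width: 55.5
gripper_force: 25.0
```

Call:
step_arm --plan '[[[0,0,-1,0,0],[0,0,-3.5,0,0],[0,0,-7.5,0,0],[0,0,-11.5,0,0],[0,0,-15,0,0],[0,0,-17.2,0,0],[0,0,-17.8,0,0],[0,0,-17.8,0,0]]]'

```text
time_s: 25.72
ee_pos: [480.1, 348.5, 229.2]
ee_rot: [180.0, 0.0, 15.8]
force: [-0.4, 0.0, -0.9]
gripper_width: 55.2
gripper_force: 25.0
```

```bash
python3 - <<'E'
from h import *
s=state();f=grab_frame("wrist");cv2.imwrite("pics/w20.png",f);c=cam("wrist",s);P=s["ee_pos"]
m=red2(f);k=big(m,(180,150,460,323));p=cv2.approxPolyDP(k,4,True)[:,0];say(p)
R=Ro.from_euler("xyz",s["ee_rot"],degrees=True).as_matrix()
X=np.array([[45,-28,-1],[45,28,-1]])@R.T+P;say("pred outer",proj(c,X))
for v in range(205,323,15): w=np.where(m[v,180:460])[0]+180;print(v,w.min() if len(w) else 0,w.max() if len(w) else 0,len(w))
v=np.where(m[355:400,300])[0]+355;print(v.min() if len(v) else None,v.max() if len(v) else None)
print(f[200:225,318].tolist()[::2])
E
```

```text
[[268, 220], [271, 321], [364, 322], [368, 221]]
pred outer [[262.0, 215.4], [374.4, 215.3]]
205 0 0 0
220 268 322 55
235 268 367 88
250 268 367 100
265 269 366 98
280 270 366 97
295 270 365 96
310 271 364 94
355 366
[[31, 33, 34], [31, 33, 34], [30, 33, 33], [32, 34, 34], [30, 32, 33], [34, 35, 36], [71, 76, 76], [112, 120, 119], [144, 153, 152], [134, 144, 153], [58, 64, 128], [29, 33, 125], [29, 33, 125]]
```

The cover is level (same 84.3 mm apparent length as when flat on the block) and centred in the grip within 0.3 mm. I carry it high over to the vise.

Call:
step_arm --plan '[[[-0.3,1.4,0,0.01,0],[-1.0,4.2,0,0.03,0],[-2.0,8.4,0,0.07,0],[-3.2,13.3,0,0.11,0],[-4.5,18.9,0,0.15,0],[-5.8,24.5,0,0.2,0],[-7.2,30.2,0,0.24,0],[-8.5,35.8,0,0.29,0],[-9.9,41.4,0,0.33,0],[-11.2,47.0,0,0.38,0],[-12.5,52.6,0,0.42,0],[-13.7,57.5,0,0.46,0],[-14.7,61.7,0,0.5,0],[-15.5,65.2,0,0.53,0],[-16.2,68.0,0,0.55,0],[-16.5,69.4,0,0.56,0],[-16.71,70.14,0,0.564,0],[-16.71,70.14,0,0.564,0],[-16.71,70.14,0,0.564,0]]]'

```text
time_s: 28.15
ee_pos: [510.6, -370.7, 229.7]
ee_rot: [-180.0, 0.0, -16.5]
force: [0.0, -0.6, -1.0]
gripper_width: 55.4
gripper_force: 25.0
```

```bash
python3 - <<'E'
from h import *
s=state();f=grab_frame("wrist");cv2.imwrite("pics/w21.png",f);c=cam("wrist",s);m=red2(f)
k=big(m,(180,150,460,323));say(cv2.approxPolyDP(k,4,True)[:,0]);v=np.where(m[355:400,300])[0]+355;print(v.min(),v.max())
say(proj(c,[[545.1,-381.8,115],[510.5,-371.8,115]]))
P=s["ee_pos"];d=np.array([510.5,-371.8])-P[:2];a=np.radians(s["ee_rot"][2]);say("need tool xy",np.array([d[0]*np.cos(a)+d[1]*np.sin(a),d[0]*np.sin(a)-d[1]*np.cos(a)]),P,s["ee_rot"])
g=cv2.cvtColor(f,cv2.COLOR_BGR2GRAY);print(g[190:216:2,280:360:4])
E
```

```text
[[267, 221], [271, 321], [364, 322], [368, 221]]
355 366
[[319.0, 199.6], [319.2, 241.4]]
need tool xy [0.2, 1.1] [510.6, -370.7, 229.7] [-180.0, 0.0, -16.5]
[[ 59  59  60  59  59  66 150 145 151 145 139 153 140 157 121  95  96  96
   96  97]
 [ 59  59  60  59  59  69 149 152 152 151 152 152 152 154 130  92  83  91
   88  94]
 [ 59  59  59  58  58  69 148 151 150 150 148 151 151 151 127  67  61  68
   63  72]
 [ 58  59  59  58  58  68 147 149 149 133 105 148 149 149 124  58  58  58
   58  59]
 [ 55  55  55  55  55  65 147 149 148  93  63 143 148 149 122  55  55  55
   55  56]
 [ 75  76  75  75  76  81 145 147 147  78  61 137 148 149 123  68  68  68
   67  67]
 [120 120 120 121 120 117 144 145 145  97  69 142 146 147 127 117 117 116
  116 116]
 [127 127 127 127 127 123 147 148 148 137 121 148 148 149 131 127 127 126
  126 127]
 [127 126 127 126 127 123 149 151 150 149 149 150 150 150 132 126 127 127
  126 126]
 [112 113 113 112 112 111 148 150 150 150 150 150 150 150 128 114 115 120
  115 115]
 [ 68  68  68  67  64  72 143 146 146 145 146 145 145 146 119  71  72  98
   73  72]
 [ 78  78  78  79  77  82 130 132 131 130 131 131 131 131 112  79  80 100
   76  75]
 [120 125 126 126 125 127 129 129 129 130 128 128 128 129 128 126 122 122
  122 122]]
```

The front lug's hole appears at (318.7,199.3), where I predicted (319.0,199.6), so the bore estimate holds. I descend.

Call:
step_arm --plan '[[[0.02,0.1,1.5,0,0],[0.02,0.1,4,0,0],[0.02,0.1,6,0,0],[0.02,0.1,7.5,0,0],[0.02,0.1,8.5,0,0],[0.02,0.1,9.2,0,0],[0.02,0.1,9.5,0,0],[0.02,0.1,9.5,0,0],[0.02,0.1,9.5,0,0],[0.02,0.1,9.5,0,0]]]'

```text
time_s: 29.45
ee_pos: [510.7, -372.8, 135.0]
ee_rot: [180.0, -0.0, -16.5]
force: [-0.1, 0.1, -1.6]
gripper_width: 55.6
gripper_force: 25.0
```

```bash
python3 - <<'E'
from h import *
S=[]
for i in range(4): s=state();f=grab_frame("wrist");S.append(s["ee_pos"])
P=np.mean(S,0);d=np.array([510.5,-371.8])-P[:2];a=np.radians(s["ee_rot"][2]);say("need",np.array([d[0]*np.cos(a)+d[1]*np.sin(a),d[0]*np.sin(a)-d[1]*np.cos(a)]),P,s["ee_rot"],s["force"])
m=red2(f);k=big(m,(180,150,460,323));say(cv2.approxPolyDP(k,4,True)[:,0]);v=np.where(m[355:400,300])[0]+355;print(v.min(),v.max())
c=cam("wrist",s);say(proj(c,[[545.1,-381.8,115]]));g=cv2.cvtColor(f,cv2.COLOR_BGR2GRAY);say(g[160:215:3,300:340:4])
# bystanders, both views, vs start
t=grab_frame("top");t0=cv2.imread("pics/top0.png");sc=grab_frame("scene");s0=cv2.imread("pics/scene0.png")
for n,b in dict(tin=(390,165,430,215),spring=(222,155,258,197),tub=(183,128,226,174),thread=(318,125,340,158),cap=(420,140,445,165),smid=(228,260,250,282),sbig=(390,242,416,266)).items():
    print(n,round(float(cv2.absdiff(t,t0)[b[1]:b[3],b[0]:b[2]].mean()),1))
E
```

```text
need [-0.4, -0.9] [510.6, -372.8, 134.9] [180.0, -0.0, -16.5] [-0.7, -0.1, -1.3]
[[268, 220], [271, 321], [364, 322], [368, 221]]
355 366
[[316.0, 224.5]]
[[99, 100, 99, 98, 98, 98, 98, 98, 99, 99], [98, 99, 99, 99, 98, 98, 98, 98, 99, 99], [97, 97, 96, 97, 91, 96, 96, 96, 97, 97], [52, 50, 52, 50, 48, 52, 51, 52, 50, 52], [75, 75, 75, 75, 74, 75, 74, 74, 74, 73], [93, 92, 91, 92, 93, 93, 92, 92, 90, 91], [100, 99, 99, 99, 99, 100, 100, 99, 100, 99], [100, 99, 99, 100, 100, 100, 101, 99, 99, 99], [99, 98, 99, 99, 100, 100, 100, 99, 99, 99], [99, 98, 99, 99, 99, 100, 99, 99, 98, 98], [99, 98, 98, 98, 99, 99, 98, 98, 98, 99], [98, 98, 98, 97, 97, 98, 98, 97, 98, 98], [98, 98, 99, 98, 97, 98, 98, 97, 99, 98], [96, 90, 95, 96, 86, 91, 94, 82, 96, 90], [65, 61, 69, 63, 61, 69, 62, 60, 65, 61], [64, 64, 64, 64, 64, 64, 64, 63, 64, 64], [124, 111, 112, 126, 110, 110, 115, 111, 110, 124], [144, 143, 144, 150, 144, 144, 144, 144, 144, 145], [128, 128, 129, 130, 131, 130, 129, 132, 133, 132]]
tin 12.9
spring 11.1
tub 12.4
thread 10.8
cap 10.9
smid 12.5
sbig 11.9
```

Call:
step_arm --plan '[[[0,-0.05,0,0,0],[0,-0.05,0,0,0],[0,-0.05,0,0,0],[0,-0.05,0,0,0],[0,-0.05,0,0,0],[0,-0.05,0,0,0]]]'

```text
time_s: 30.5
ee_pos: [510.6, -372.2, 134.6]
ee_rot: [180.0, -0.0, -16.5]
force: [0.1, 0.4, -1.6]
gripper_width: 55.5
gripper_force: 25.0
```

```bash
python3 - <<'E'
from h import *
t=cv2.cvtColor(grab_frame("top"),6);t0=cv2.imread("pics/top0.png",0)
for n,b in dict(tin=(390,165,430,215),spring=(222,155,258,197),tub=(183,128,226,174),thread=(318,125,340,158),cap=(420,140,445,165),smid=(228,260,250,282),sbig=(390,242,416,266)).items():
    r=cv2.matchTemplate(t[b[1]-8:b[3]+8,b[0]-8:b[2]+8],t0[b[1]:b[3],b[0]:b[2]],5);_,v,_,l=cv2.minMaxLoc(r);print(n,round(v,2),l[0]-8,l[1]-8)
s=state();say(s["ee_pos"],s["ee_rot"],np.abs(s["qvel"]).max(),s["gripper_force"],s["time_s"])
E
```

```text
tin 1.0 0 0
spring 1.0 0 0
tub 1.0 0 0
thread 1.0 0 0
cap 1.0 0 0
smid 1.0 0 0
sbig 1.0 0 0
[510.7, -372.2, 134.6] [180.0, -0.0, -16.5] 0.11539881628812791 24.999491572380066 30.55
```

Bystanders have not moved, and the cover is still, level and centred, so I hand in.

```bash
python3 -c "
from workcell import *
print(job_done())"
```

```text
the job is handed in; nothing more can be done
None
```

The job is handed in at 30.6 s of the 72 s allowed: the cover is held at 25 N, level with its boss down, an estimated 8 mm above the blue vise's bore, centred to within about 1 mm and in line with the lugs; no contact with the vise or tube showed in the force readings, and the other things have not moved.

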